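# Open the push-and-turn cap of the cleaning-fluid bottle

### The job

Open the fluid bottle that is clamped in the bench holder, so that the fibre connectors can be cleaned: press its child-resistant cap down and, keeping it pressed, turn it anticlockwise until it is unlocked, pressing no harder than is needed so that the neck is not overloaded. Lift the cap off and set it down gently, upright, in the empty compartment of the metal tray, then let go of it. Leave everything else where it is.

Things in the scene. Friction and masses are not known exactly. Their poses are not given: they have to be found in the camera images.
- bottle: White plastic bottle, body 72 mm in diameter, that cannot move: it is held in a black round collar on a square steel foot of 110 x 110 mm, left or right of the robot's centre line. Origin: centre of the foot's underside, on the table; z is the bottle's axis, up. The shoulder ends 108 mm up, where the neck begins.
- mouth (a point): Centre of the mouth, on top of the bottle's neck, 137 mm above the table, hidden by the cap. A sprung rubber seal in the mouth pushes the cap up with 4 N; the closed cap can sink 1 mm. A push of 12 to 15 N serves (turning then takes about 0.2 N m); the neck is overloaded at 26 N, all contacts of cap and bottle added up, upward and sideways ones too: keep the push below 18 N.
- cap: Inner part of the bottle's white ribbed child-resistant cap (whole cap: 46 mm in diameter, 40 mm high, about 80 g). Origin: centre of the cap's lower edge, z up; 116 mm above the bottle's origin when closed, its x axis then within 3 degrees of the bottle's x axis. Unlocked once turned 45 degrees anticlockwise seen from above; a stop follows at about 115. It then lifts straight off (25 mm).
- cap_top (a point): Centre of the top of the cap's outer shell, 40.5 mm above the cap's origin when not pressed. Turned by itself the shell only slips round on the inner cap. Pressed, it slides down over it against a spring (5 N at first, 9 N after 10 mm) until hidden teeth couple the two, which is felt as a firm stop; pressed too lightly they ride over each other and ratchet. Let go, it springs up and slips again.
- cap_grip (a point): Centre of the shell's ribbed side (46 mm across, 26 mm high), 13 mm below its top: where to grip. The 12 hidden teeth lie 4 to 11 mm down, differently in each cap, and at any angle: if they meet crest on crest the shell stops up to 3 mm short until it has been turned, still pressed, by up to 30 degrees; then it drops in. Coupled, they have about 6 degrees of play.
- tray: Shallow aluminium tray, 212 x 104 mm, 12 mm high, walls and floor 3 mm thick, fixed on the table on the other side of the robot's centre line from the bottle, at any yaw. Origin: centre of its underside; its long side is its x axis. A wall across the middle makes two compartments: the one at -x holds two small metal adapters, the one at +x is empty.
- tray_spot (a point): Centre of the empty compartment, on its floor (3 mm above the table). The compartment is 100 mm (along x) by 98 mm inside. Its axes are the tray's.
- adapter_a: Small metal fibre adapter, 26 x 22 x 15 mm, in the tray's other compartment; origin under its centre. Leave alone.
- adapter_b: The second such adapter, in the same compartment. Leave alone.
- screwdriver: Screwdriver, 190 mm long, black handle, lying on the table between the bottle and the tray, roughly along x; origin near its middle, underneath. Leave alone.
- cleaner_pen: Grey connector-cleaning pen, 155 x 20 x 18 mm, lying at the left; origin under the middle of its grip. Leave alone.
- tape_roll: Black roll of tape, 90 mm across, 24 mm high, lying flat at the back; origin under its centre. Leave alone.
- radio: Black hand-held radio, 115 x 56 x 34 mm with a stub aerial, lying at the back; origin under its centre. Leave alone.
- spray: Slim white bottle with a plain cap, 56 mm in diameter, 170 mm high, standing loose at the left; origin under its centre. Not the bottle to open; leave alone.
- meter: Grey hand-held test meter, 160 x 85 x 35 mm, lying at the right; origin under its centre. Leave alone.
Things that resemble listed ones, but are neither listed nor needed, are in the scene too. Of the things shaped like the tray, the aluminium one is meant.

How it is judged:
By the outcome, as a careful person would: the job done as asked, in the order asked, and still so for the second after the job is handed in, with the robot touching nothing.
It also fails if it takes over 64 s, if anything falls off the work surface, if the arm or the gripper's body presses on something with over 40 N, if the wrist force passes 120 N, or if a joint passes its speed limit or range.

### The arm

A 6-joint arm with a two-finger parallel gripper is mounted at the origin on the work surface. World frame = base frame: x ahead of the robot, y to its left, z up, the work surface at z = 0. Lengths are in m, angles in rad, forces in N, time in s.
With the tool pointing down it reaches from about 0.275 to 0.725 m from the base axis. Payload 5.6 kg.
Tool frame: the origin (TCP) lies midway between the tips of the shut fingers; the grasp point (between the pads) lies 19 mm behind it; z points along the fingers, y is the line along which they close (so a half turn about z gives the same grasp; the last joint's range is limited). The gripper opens to 85 mm and grips with 20 to 120 N. Pads are 22 mm wide; open, the fingers measure 114 mm over their backs; the gripper's body (76 mm by 85 mm) begins 54 mm behind the grasp point. The pads swing forward as they close: fully open they stand 13 mm farther back than shut.
Start: joints at [1.429, 0.255, 0.108, 0, -1.424, -0.285], TCP at [0.228, 0.501, 0.231] pointing down, gripper open.
Joint ranges: [-2.95, 2.95], [-1.21, 1.97], [-1.09, 1.5], [-2.87, 1.71], [-2.94, -0.07], [-3.05, 3.05]. Speed limits (rad/s): [2.57, 2.57, 3.14, 3.14, 3.14, 3.14].

### API

Orientations are given as a unit quaternion [x, y, z, w].
In Python, from plant import manip gives the robot as it stands. Calls block until the motion is done:
- manip.move_pose(position, orientation): joint-space move of the TCP to a pose.
- manip.movel(position, frame=None, v=0.15): straight line of the TCP; frame=None keeps the orientation; v is the mean speed in m/s.
- manip.movej(angles): joint-space move.
- manip.gripper_to(opening): opening from 0.0 (shut) to 1.0 (fully open); the grip force is fixed at half the most; returns when the fingers have stopped.
- manip.pause(seconds).
- manip.inverse_kinematics(position, orientation): joint angles nearest the present ones, or None.
- manip.get_image(name): name is "scene" or "side" or "wrist"; returns a dict with "frame" (420x560x3 uint8, red, green, blue), "camera_matrix" (3x3 intrinsics, pixels), "rvec" (rotation vector, rad) and "tvec" (3), from world to camera coordinates, as OpenCV has them; the wrist camera has in their place "hand_eye" (4x4, takes a point from camera to tool coordinates, whose origin is the TCP and whose axes are the flange's). Camera axes: x right, y down, z forward; pixel columns grow to the right and rows downward; lengths in m; the calibration is good to about 2 mm. The wrist camera is an equidistant fisheye: a pixel r from the principal point sees the ray r / f radians off the axis. A picture is of the moment at which its call begins: read the wrist's pose just before it. There is no depth.
A pose or a line that the arm cannot do raises manip.MotionError and nothing moves.
- manip.sign_off(): hands the job in; it is judged then, once.
Readings, each from a call of its own:
- manip.get_t(): time.
- manip.get_q(): joint angles.
- manip.get_qd(): joint speeds.
- manip.get_effort(): joint torques, N m.
- manip.get_tool_pos(): TCP position.
- manip.get_eef_rot(): TCP orientation.
- manip.get_force(): force on the tool from outside, world axes, zero at the start.
- manip.get_moment(): the same for the moment, N m.
- manip.get_gripper_width(): opening from 0.0 (shut) to 1.0 (fully open).
- manip.get_finger_force(): force on a finger pad.
Only numpy, scipy, OpenCV 4.12 (cv2) and the standard library are available. Lean on these libraries where they do the work, as an engineer would, in place of code of your own. Each camera call takes 0.05 s, during which the arm holds its last target. There are 200 camera calls.

## Working session

There is one attempt and no reset: what is moved stays moved. The work goes in short steps, each a Python script; the robot and the scene stay as the last script left them, time stands still between calls to the robot, and variables do not carry over. Pictures are saved under pics/ and viewed, at most 10 in all, crops included, and the job is handed in when it is done.

```bash
ls; mkdir -p pics
python3 - <<'E'
from plant import manip
import cv2,numpy as np,pickle
d={n:manip.get_image(n) for n in("scene","side","wrist")}
pickle.dump(d,open('d0.pkl','wb'))
for n in d: print(n,{k:np.round(v,4).tolist() for k,v in d[n].items() if k!='frame'})
for n in("scene","side"): cv2.imwrite(f'pics/{n}0.png',cv2.resize(d[n]['frame'][:,:,::-1],(800,600),interpolation=cv2.INTER_CUBIC))
print(manip.get_t(),manip.get_eef_rot(),manip.get_force(),manip.get_tool_pos())
E
```

```text
pics
scene {'camera_matrix': [[403.5206, 0.0, 279.2197], [0.0, 403.5206, 204.923], [0.0, 0.0, 1.0]], 'rvec': [1.6339, 2.0875, -0.7036], 'tvec': [0.1448, -0.3169, 1.4295]}
side {'camera_matrix': [[475.094, 0.0, 289.3628], [0.0, 475.094, 211.7621], [0.0, 0.0, 1.0]], 'rvec': [2.3053, -0.4171, 0.1906], 'tvec': [-0.4997, 0.212, 1.2605]}
wrist {'camera_matrix': [[325.1923, 0.0, 282.6098], [0.0, 325.1923, 205.3338], [0.0, 0.0, 1.0]], 'hand_eye': [[-0.0008, -0.9471, -0.321, 0.0827], [1.0, -0.0008, -0.0, -0.0004], [-0.0002, -0.321, 0.9471, -0.1423], [0.0, 0.0, 0.0, 1.0]]}
0.15 [ 9.77308251e-01 -2.11820830e-01 -1.01522483e-04  7.13110152e-04] [ 0.2034361  -0.41457133 -0.42592943] [0.22749419 0.50033381 0.2306228 ]
```

View pics/scene0.png

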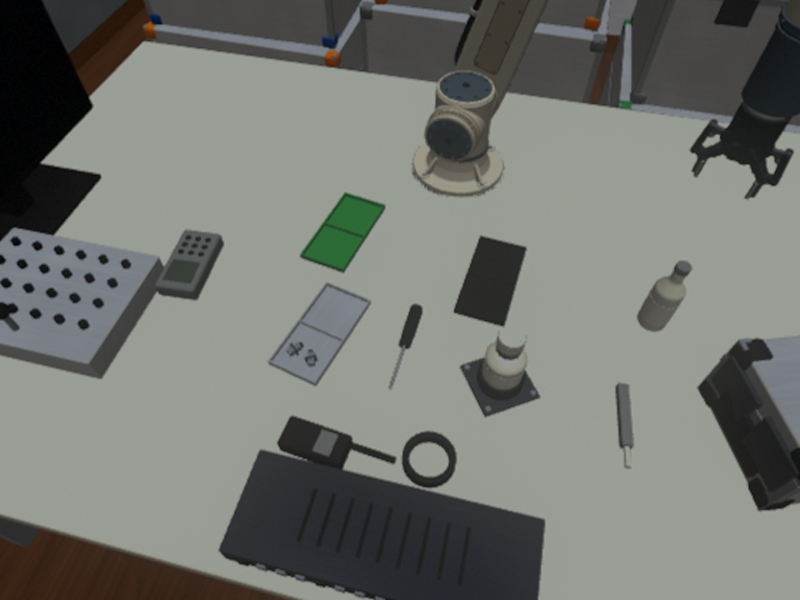

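View pics/side0.png

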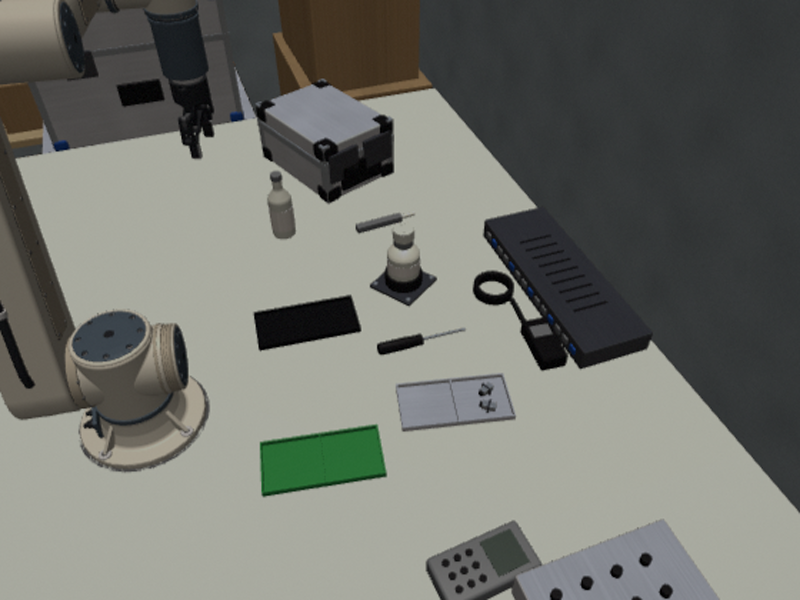

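Scene: the bottle to open is at (503,365), white cap at (511,340), on a square foot with corners (462,366), (486,413), (539,391). The other white bottle at (662,298) is the loose, slim spray with no foot. Three things are tray-shaped: green (343,231), black (490,279) and aluminium (320,333). The aluminium one is meant, and its adapters at (302,353) mean the empty half is nearer the robot at (338,308). I'll measure these and confirm in one crop.

```bash
cat > h.py <<'E'
import numpy as np,cv2
from scipy.spatial.transform import Rotation as R
def ray(im,px):
    K=im['camera_matrix'];Rm=cv2.Rodrigues(np.array(im['rvec'],float))[0]
    d=Rm.T@np.linalg.solve(K,[px[0],px[1],1.]);return -Rm.T@np.array(im['tvec']).ravel(),d/np.linalg.norm(d)
def plane(im,px,z):
    c,d=ray(im,px);return c+d*(z-c[2])/d[2]
def tri(a,pa,b,pb):
    c1,d1=ray(a,pa);c2,d2=ray(b,pb);s=np.linalg.lstsq(np.c_[d1,-d2],c2-c1,rcond=None)[0]
    p,q=c1+s[0]*d1,c2+s[1]*d2;return (p+q)/2,np.linalg.norm(p-q)
E
python3 - <<'E'
import pickle,cv2,numpy as np
from h import *
d=pickle.load(open('d0.pkl','rb'));S,T=d['scene'],d['side']
print('captop',tri(S,(511.5*.7,333*.7),T,(404*.7,231*.7)))
for n,im,P in(('scene',S,[(328,285),(370,301),(316,383),(269,363)]),('side',T,[(397,384),(505,376),(514,417),(402,430)])):
    g=np.array([plane(im,np.array(p)*.7,.012) for p in P]);c=g.mean(0)
    print(n,'tray',g.round(3).tolist(),'c',c.round(4),'sides',[np.linalg.norm(g[i]-g[i-1]).round(3) for i in range(4)])
print('adapters',plane(S,(302*.7,353*.7),.01))
for p in[(462,366),(486,413),(539,391)]:print('foot',plane(S,np.array(p)*.7,.006).round(3))
for p in[(372,284),(405,302),(437,278)]:print('footside',plane(T,np.array(p)*.7,.006).round(3))
f=S['frame'][185:300,170:390,::-1]
cv2.imwrite('pics/crop.png',cv2.resize(f,(792,414),interpolation=cv2.INTER_CUBIC))
E
```

```text
captop (array([0.57591799, 0.17888408, 0.15381701]), np.float64(0.008436722672183818))
scene tray [[0.446, -0.189, 0.012], [0.465, -0.094, 0.012], [0.667, -0.14, 0.012], [0.648, -0.238, 0.012]] c [ 0.5568 -0.1652  0.012 ] sides [np.float64(0.208), np.float64(0.097), np.float64(0.207), np.float64(0.1)]
side tray [[0.463, -0.099, 0.012], [0.667, -0.153, 0.012], [0.639, -0.247, 0.012], [0.435, -0.203, 0.012]] c [ 0.5513 -0.1754  0.012 ] sides [np.float64(0.108), np.float64(0.211), np.float64(0.098), np.float64(0.209)]
adapters [ 0.61213918 -0.18638386  0.01      ]
foot [0.565 0.112 0.006]
foot [0.649 0.169 0.006]
foot [0.583 0.256 0.006]
footside [0.509 0.196 0.006]
footside [0.559 0.116 0.006]
footside [0.654 0.165 0.006]
```

View pics/crop.png

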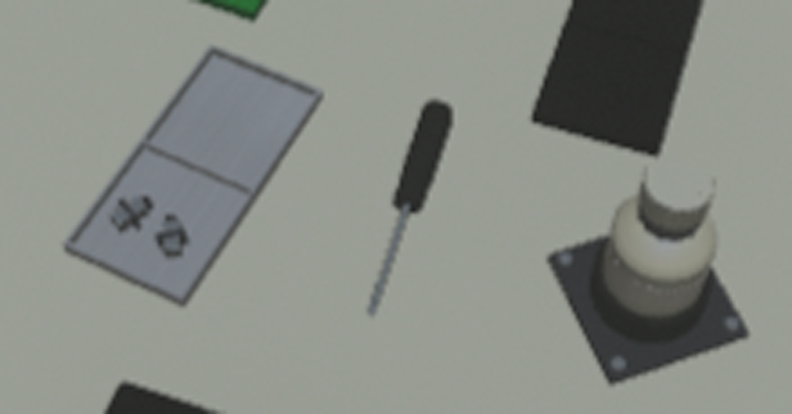

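The crop confirms both: a bottle with a white cap in a collar on the square foot (crop 655,255), and an aluminium tray with adapters in its far half and the near half empty (235,110). Estimates are cap ≈ (0.577, 0.181) and tray centre ≈ (0.554, -0.170). Next I go above the cap for a close look.

```bash
cat >> h.py <<'E'
def quat(psi): return (R.from_euler('z',psi)*R.from_quat([1,0,0,0])).as_quat()
def wplane(im,px,z,p,q):
    K=im['camera_matrix'];u=np.array([px[0]-K[0,2],px[1]-K[1,2]]);r=np.hypot(*u);t=r/K[0,0]
    d=np.r_[u/max(r,1e-9)*np.sin(t),np.cos(t)];H=np.array(im['hand_eye']);Rw=R.from_quat(q).as_matrix()
    c=p+Rw@H[:3,3];d=Rw@H[:3,:3]@d;return c+d*(z-c[2])/d[2]
E
python3 - <<'E'
from plant import manip
from h import *
import pickle
print('psi0',np.degrees((R.from_quat(manip.get_eef_rot())*R.from_quat([1,0,0,0]).inv()).as_euler('ZYX')))
for d in range(-180,180,30):
    q=manip.inverse_kinematics([.577,.181,.26],quat(np.radians(d)))
    print(d,None if q is None else np.round(q,2))
E
```

```text
psi0 [-2.44581600e+01 -5.93960417e-03 -8.23263876e-02]
-180 [ 0.56  0.36  0.33  0.   -1.54 -2.13]
-150 [ 0.56  0.36  0.33  0.   -1.54 -1.61]
-120 [ 0.56  0.36  0.33  0.   -1.54 -1.09]
-90 [ 0.56  0.36  0.33  0.   -1.54 -0.56]
-60 [ 0.56  0.36  0.33  0.   -1.54 -0.04]
-30 [ 0.56  0.36  0.33  0.   -1.54  0.49]
0 [ 0.56  0.36  0.33  0.   -1.54  1.01]
30 [ 0.56  0.36  0.33  0.   -1.54  1.53]
60 [ 0.56  0.36  0.33  0.   -1.54  2.06]
90 [ 0.56  0.36  0.33  0.   -1.54  2.58]
120 None
150 [ 0.56  0.36  0.33  0.   -1.54 -2.66]
```

Run:
```python
from plant import manip
from h import *
import pickle
manip.move_pose([.577,.181,.27],quat(np.radians(-70)))
manip.pause(.3)
p,q=manip.get_tool_pos(),manip.get_eef_rot();im=manip.get_image('wrist')
pickle.dump((p,q,im),open('w1.pkl','wb'));print(manip.get_t(),p,manip.get_force())
cv2.imwrite('pics/w1.png',cv2.resize(im['frame'][:,:,::-1],(800,600),interpolation=cv2.INTER_CUBIC))
```

```text
2.2333 [0.57679073 0.18153297 0.27001706] [0.17185156 0.52438032 0.70415019]
```

View pics/w1.png

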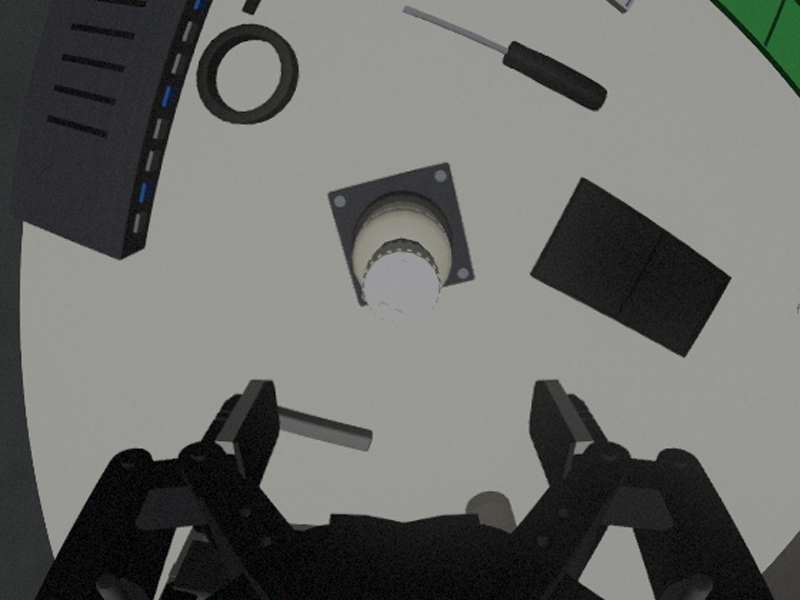

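The wrist view shows the white cap top as a bright disc at (401,285), about 78 px across, with foot corners at (329,193), (448,163) and (474,277). I'll fit the disc and cross-check it against the foot.

Run:
```python
from h import *
import pickle
p,q,im=pickle.load(open('w1.pkl','rb'));f=im['frame'].astype(int)
m=((f.min(2)>172)&(f[:,:,2]>=f[:,:,0]-2)).astype(np.uint8); m[:150]=0;m[245:]=0;m[:,:230]=0;m[:,330:]=0
print(f[200,281],f[150,225],f[172,281])
n,l,s,c=cv2.connectedComponentsWithStats(m);i=1+np.argmax(s[1:,4]);print(s[i],c[i])
cs=max(cv2.findContours((l==i).astype(np.uint8),0,1)[0],key=cv2.contourArea)
e=cv2.fitEllipse(cv2.convexHull(cs));print(e)
b=np.array([wplane(im,x[0],.1565,p,q) for x in cv2.convexHull(cs)])
A=np.c_[2*b[:,:2],np.ones(len(b))];s=np.linalg.lstsq(A,(b[:,:2]**2).sum(1),rcond=None)[0];print('circle',s[:2],'r',np.sqrt(s[2]+s[0]**2+s[1]**2))
for z in(.004,.008):
    g=np.array([wplane(im,np.array(x)*.7,z,p,q) for x in[(329,193),(448,163),(474,277)]]);print(z,(g[0]+g[2])[:2]/2,np.linalg.norm(np.diff(g,axis=0),axis=1))
```

```text
[154 156 157] [152 152 148] [77 76 70]Traceback (most recent call last):
  File "<stdin>", line 6, in <module>
    return _wrapfunc(a, 'argmax', axis=axis, out=out, **kwds)
    return bound(*args, **kwds)
ValueError: attempt to get argmax of an empty sequence
```

```bash
cat > fit.py <<'E'
from h import *
def capfit(im,p,q,box,z):
    f=cv2.medianBlur(im['frame'],3).astype(np.float32);f=cv2.GaussianBlur(f,(0,0),.7)
    m=((f[:,:,2]-f[:,:,0]>0)&(f.min(2)>120)).astype(np.uint8);k=np.zeros_like(m);k[box[1]:box[3],box[0]:box[2]]=1;m*=k
    m=cv2.morphologyEx(m,cv2.MORPH_OPEN,np.ones((3,3),np.uint8))
    n,l,s,c=cv2.connectedComponentsWithStats(m);i=1+np.argmax(s[1:,4]);print('box',s[i],c[i])
    cs=cv2.convexHull(max(cv2.findContours((l==i).astype(np.uint8),0,1)[0],key=cv2.contourArea))
    b=np.array([wplane(im,x[0],z,p,q) for x in cs])
    s=np.linalg.lstsq(np.c_[2*b[:,:2],np.ones(len(b))],(b[:,:2]**2).sum(1),rcond=None)[0]
    return s[:2],np.sqrt(s[2]+s[0]**2+s[1]**2)
E
python3 - <<'E'
from fit import *
import pickle
p,q,im=pickle.load(open('w1.pkl','rb'))
print(capfit(im,p,q,(235,165,325,240),.1565))
for z in(.004,.008):
    g=np.array([wplane(im,np.array(x)*.7,z,p,q) for x in[(329,193),(448,163),(474,277)]]);print(z,(g[0]+g[2])[:2]/2,np.linalg.norm(np.diff(g,axis=0),axis=1))
E
```

```text
box [ 256  177   50   47 1757] [280.18611269 199.3779169 ]
(array([0.57890328, 0.18224979]), np.float64(0.020321567760552536))
0.004 [0.5771951  0.18274112] [0.10786196 0.10719663]
0.008 [0.57747232 0.1819729 ] [0.10680524 0.10614643]
```

Cap axis ≈ (0.578, 0.182), with the disc fit and foot agreeing to about 1.5 mm. I'll descend and grip, then null any side force.

Run:
```python
from plant import manip
from h import *
manip.movel([.578,.182,.20],v=.15)
manip.movel([.578,.182,.125],v=.08);manip.pause(.2)
print(manip.get_tool_pos(),manip.get_force())
manip.gripper_to(.6);print(manip.get_gripper_width(),manip.get_force(),manip.get_finger_force())
manip.gripper_to(.0);manip.pause(.2)
for i in range(4):print(manip.get_t(),manip.get_gripper_width(),np.round(manip.get_force(),2),np.round(manip.get_moment(),3),manip.get_finger_force());manip.pause(.05)
print(manip.get_tool_pos())
```

```text
[0.57821802 0.18211944 0.12549283] [0.80680484 0.43484027 0.37556072]
0.6022559007578354 [ 0.64052607 -0.13172239 -0.32885162] 0.0
4.9833 0.5231982330066718 [-1.53 -0.18  1.9 ] [-0.037  0.394  0.035] 60.82958221435547
5.0333 0.5255613554063845 [-0.99 -0.58  2.67] [-0.07   0.426 -0.04 ] 60.83487153053284
5.0833 0.5210657556211254 [-0.62 -0.67  2.76] [-0.104  0.393  0.013] 60.83940625190735
5.1333 0.5222430453358532 [-1.16  0.61  2.98] [-0.124  0.428  0.063] 60.84429860115051
[0.57807082 0.18197553 0.12516467]
```

```bash
cat > press.py <<'E'
from plant import manip
from h import *
def F(n=4):
    a=[]
    for _ in range(n): a.append(manip.get_force());manip.pause(.02)
    return np.mean(a,0)
X,Y=.578,.182
E
python3 - <<'E'
from press import *
z=.125
for i in range(40):
    f=F()[2]
    if i%2==0 or f>9.5: print(round(z,4),np.round(manip.get_tool_pos()[2],4),np.round(f,2))
    if f>12.3: break
    z-=.0007 if f<8.5 else .0003
    if z<.110: break
    manip.movel([X,Y,z],v=.02)
print(manip.get_t(),F(),manip.get_moment(),manip.get_gripper_width())
E
```

```text
0.125 0.1251 3.41
0.1236 0.1237 4.86
0.1222 0.1224 5.29
0.1208 0.1212 5.87
0.1194 0.1198 6.52
0.118 0.1185 7.11
0.1166 0.1173 7.23
0.1152 0.116 8.33
0.1138 0.1147 7.97
0.1128 0.114 10.36
0.1125 0.114 11.29
0.1122 0.1139 13.24
11.5833 [-5.36107899 -0.46320876 12.33718363] [-0.22957733  1.91437438 -0.03498376] 0.5208833228254531
```

Run:
```python
from press import *
z=.1122;x=X;y=Y
for i in range(5):
    f=F(6);print(round(x,4),np.round(f,2),manip.get_tool_pos().round(4),np.round(manip.get_moment(),2))
    if abs(f[0])<1.5:break
    x+=.0004*np.sign(f[0]);manip.movel([x,y,z],v=.02)
print((R.from_quat(manip.get_eef_rot())*R.from_quat([1,0,0,0]).inv()).as_euler('ZYX',degrees=True),manip.get_t())
```

```text
0.578 [-5.34 -0.52 12.6 ] [0.5782 0.182  0.1139] [-0.18  1.85  0.01]
0.5776 [-4.09 -0.94 11.79] [0.5782 0.182  0.114 ] [-0.23  1.4  -0.03]
0.5772 [-2.57 -0.62 10.73] [0.5782 0.1821 0.114 ] [-0.31  0.96  0.02]
0.5768 [-1.49 -1.26 10.2 ] [0.5781 0.1821 0.114 ] [-0.38  0.52  0.01]
[-6.99731095e+01 -4.73607965e-02  2.05896849e-01] 12.8
```

```bash
cat > turn.py <<'E'
from press import *
import json
def step(c,psi):
    q=manip.inverse_kinematics(c,quat(np.radians(psi)));manip.movej(q)
def corr(c,f,fz=13.):
    d=np.array([f[0]/5000,f[1]/5000,-(fz-f[2])/5000]);return c+np.clip(d,-.0005,.0005)
E
python3 - <<'E'
from turn import *
c=np.array([.5768,.182,.1122]);psi=-70
for i in range(6):
    f=F(5)
    c=corr(c,f);step(c,psi)
    if abs(f[2]-13)<.8:break
print('start',f)
log=[]
while psi<-34:
    psi+=4;step(c,psi);f=F(4);m=manip.get_moment();print(psi,np.round(f,1),np.round(m[2],2),manip.get_tool_pos().round(4)[2])
    if np.linalg.norm(f)>20:break
    c=corr(c,f)
json.dump([c.tolist(),psi],open('s.json','w'));print(c,manip.get_t())
E
```

```text
start [-1.70831299 -0.3405175  12.38709405]
-66 [-0.2 -0.  12.3] 0.0 0.114
-62 [-0.3 -0.1 12.2] 0.02 0.1139
-58 [-0.4  0.2 13.2] -0.01 0.1139
-54 [-0.2  0.6 12.5] 0.01 0.114
-50 [-0.1 -0.1 12.6] 0.04 0.1139
-46 [-0.2  0.3 13.1] 0.0 0.1139
-42 [ 0.   0.6 13.3] 0.03 0.1139
-38 [-0.2  0.8 13.1] 0.06 0.1139
-34 [ 0.2  0.7 12.7] 0.02 0.1139
[0.57565923 0.18229535 0.11085872] 16.65
```

Run:
```python
from turn import *
print((R.from_quat(manip.get_eef_rot())*R.from_quat([1,0,0,0]).inv()).as_euler('ZYX',degrees=True),manip.get_q(),F(10),manip.get_tool_pos(),np.mean([manip.get_moment() for _ in range(5)],0),manip.get_effort(),manip.get_gripper_width())
w=manip.get_image('wrist')['frame'][100:380,130:430];s=manip.get_image('side')['frame'][60:260,180:400]
cv2.imwrite('pics/p2.png',np.hstack([cv2.resize(w,(428,400),interpolation=2),cv2.resize(s,(372,400)[::1],interpolation=2)])[:,:,::-1])
```

```text
[-33.94753672  -0.27228351   0.31251695] [ 0.56508714  0.41791772  0.03865098  0.00233381 -1.18462686  0.41235431] [-0.0948684   0.39044059 12.7052353 ] [0.57825048 0.18290769 0.11396567] [0.08747001 0.11320811 0.02405277] [-1.75368832e-01 -3.87564826e+01  1.75793624e+01  3.27822201e+00
  2.99433502e-02 -1.15339694e-02] 0.5281279138648046
```

View pics/p2.png

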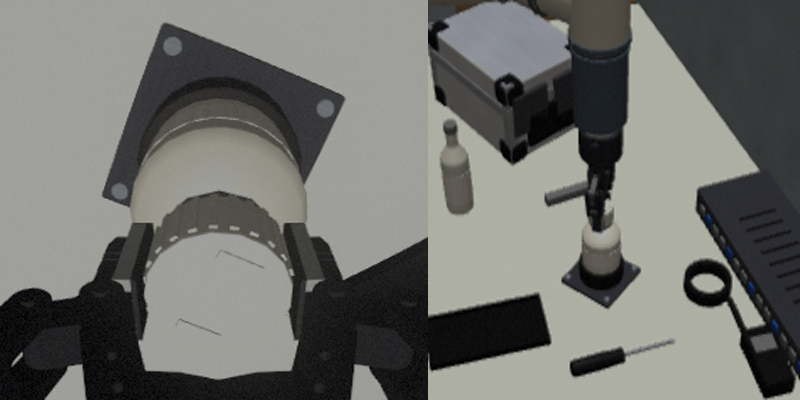

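The picture shows the pads gripping the shell's sides (145,270) and (300,270), clear of the bottle's shoulder, and nothing else is touched. The firm stop came after about 10 mm of shell travel, which suggests the teeth are home. I'll continue and read the moment right after each step.

Run:
```python
from turn import *
c,psi=json.load(open('s.json'));c=np.array(c)
while psi<8:
    psi+=6;step(c,psi);m=[manip.get_moment()[2] for _ in range(3)];f=F(4);print(psi,np.round(f,1),np.round(m,2),manip.get_tool_pos().round(4)[2])
    if np.linalg.norm(f)>19:break
    c=corr(c,f,13.3)
json.dump([c.tolist(),psi],open('s.json','w'));print(c,manip.get_t(),manip.get_finger_force())
```

```text
-28 [-0.2  0.2 13.5] [0.04 0.04 0.04] 0.1139
-22 [ 0.1  0.2 13.1] [0.05 0.05 0.05] 0.1139
-16 [-0.   0.4 13.1] [-0. -0. -0.] 0.1139
-10 [-0.3  0.1 13.4] [0.05 0.05 0.05] 0.1139
-4 [-0.2 -0.  12.8] [-0. -0. -0.] 0.1139
2 [-0.1  0.1 13.5] [0.04 0.04 0.04] 0.1139
8 [ 0.3  0.7 13.5] [0.05 0.05 0.05] 0.1139
[0.57557175 0.1826419  0.1108299 ] 19.1333 61.728572845458984
```

Run:
```python
from turn import *
c,psi=json.load(open('s.json'))
z=c[2]
while z<.150:
    z+=.0012;manip.movel([c[0]+min(1,(z-c[2])/.012)*(.578-c[0]),.182,z],v=.03);f=F(3)
    print(np.round(z,4),manip.get_tool_pos()[2].round(4),np.round(f,1))
    if f[2]<-5 or abs(f[0])>5:break
json.dump([[.578,.182,z],psi],open('s.json','w'));print(manip.get_t())
```

```text
0.112 0.1142 [0.8 2.  8.8]
0.1132 0.1151 [1.2 2.4 8.5]
0.1144 0.1161 [0.6 2.3 8.3]
0.1156 0.1171 [0.  2.6 7.3]
0.1168 0.1181 [-0.   2.6  7.7]
0.118 0.1191 [-1.   2.9  6.7]
0.1192 0.1201 [-1.1  1.9  6.1]
0.1204 0.1211 [-1.   2.5  5.5]
0.1216 0.1222 [-1.3  2.4  5. ]
0.1228 0.1232 [-1.6  2.5  5.1]
0.124 0.1244 [-0.6  2.8  4.6]
0.1252 0.1253 [1.3 3.4 3.3]
0.1264 0.1262 [2.1 3.  0.2]
0.1276 0.1272 [ 3.3  4.  -2. ]
0.1288 0.1285 [ 3.   3.8 -1.7]
0.13 0.1297 [ 3.8  3.5 -2.2]
0.1312 0.1309 [ 3.7  3.6 -2.1]
0.1324 0.1321 [ 3.3  3.4 -2.1]
0.1336 0.1334 [ 2.9  3.4 -2.2]
0.1348 0.1346 [ 3.9  3.3 -2.3]
0.136 0.1359 [ 3.2  3.5 -2. ]
0.1372 0.1371 [ 3.6  4.3 -1.9]
0.1384 0.1384 [ 3.1  3.9 -1.5]
0.1396 0.1396 [ 2.6  4.  -1.7]
0.1408 0.1409 [ 1.8  3.  -1. ]
0.142 0.1422 [-0.4 -0.4  1. ]
0.1432 0.143 [ 0.2  0.1 -0.6]
0.1444 0.1444 [ 0.1 -0.2 -0.6]
0.1456 0.1457 [-0.  -0.1 -0.9]
0.1468 0.1469 [ 0.3  0.3 -0.7]
0.148 0.148 [-0.2 -0.3 -0.6]
0.1492 0.1493 [ 0.2  0.1 -0.9]
0.1504 0.1505 [-0.   0.2 -0.8]
29.0333
```

The cap is off, with about 0.8 N hanging in the grip. Next I carry it to the tray and take one look before placing it.

Run:
```python
from turn import *
import pickle
manip.movel([.578,.182,.23],v=.15)
manip.move_pose([.42,-.138,.23],quat(np.radians(-13.5)))
manip.pause(.3)
p,q=manip.get_tool_pos(),manip.get_eef_rot();im=manip.get_image('wrist')
pickle.dump((p,q,im),open('w2.pkl','wb'));print(manip.get_t(),p,manip.get_force(),manip.get_gripper_width())
cv2.imwrite('pics/w2.png',cv2.resize(im['frame'][:,:,::-1],(800,600),interpolation=cv2.INTER_CUBIC))
```

```text
31.4083 [ 0.42034823 -0.13762534  0.22984521] [-0.45593928  0.00310744 -0.81305614] 0.5188189001055776
```

View pics/w2.png

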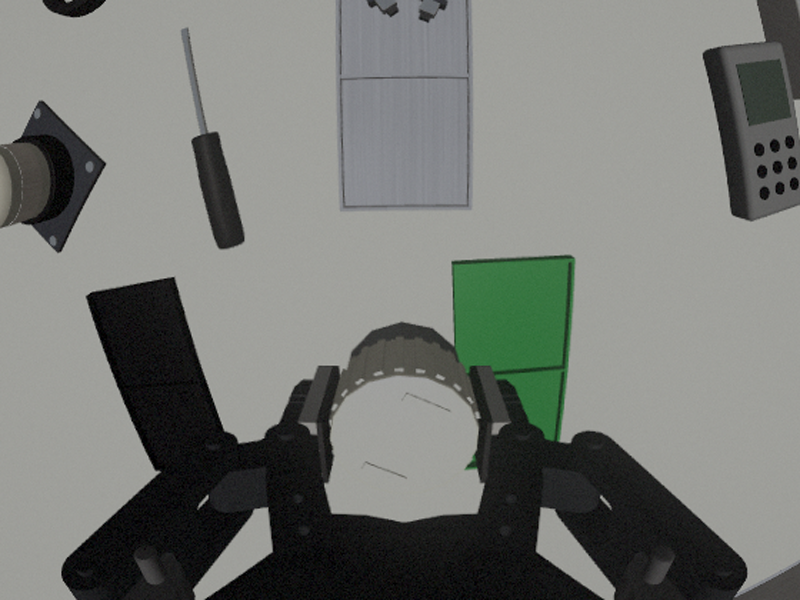

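The cap is held and upright. The empty compartment's corners are (341,210), (472,209), (470,78) and (341,78), and the adapters lie beyond the dividing wall.

Run:
```python
from turn import *
import pickle
p,q,im=pickle.load(open('w2.pkl','rb'))
g=np.array([wplane(im,np.array(x)*.7,.012,p,q) for x in[(341,210),(472,209),(470,78),(341,78)]])
c=g.mean(0);print(g.round(4),c,[np.linalg.norm(g[i]-g[i-1]).round(4) for i in range(4)])
x,y=c[:2]
assert abs(x-.504)<.012 and abs(y+.158)<.012
manip.movel([x,y,.10],v=.15);manip.movel([x,y,.025],v=.08)
z=.025;manip.pause(.2);b=F(8)[2];print('base',b)
while z>.007:
    z-=.001;manip.movel([x,y,z],v=.02);f=F(3)
    if f[2]-b>1.5:break
print(z,manip.get_tool_pos(),f,manip.get_t())
w=manip.get_image('side')['frame'][220:320,240:390]
cv2.imwrite('pics/p3.png',cv2.resize(w,(750,500),interpolation=2)[:,:,::-1])
```

```text
[[ 0.4607 -0.0964  0.012 ]
 [ 0.4376 -0.1965  0.012 ]
 [ 0.5384 -0.2174  0.012 ]
 [ 0.5611 -0.1221  0.012 ]] [ 0.49945453 -0.15810035  0.012     ] [np.float64(0.1036), np.float64(0.1027), np.float64(0.1029), np.float64(0.098)]
base -0.9795329660415008
0.01199999999999999 [ 0.49974184 -0.15816911  0.01234938] [-0.51476273  0.68507912  1.94738243] 37.9083
```

View pics/p3.png

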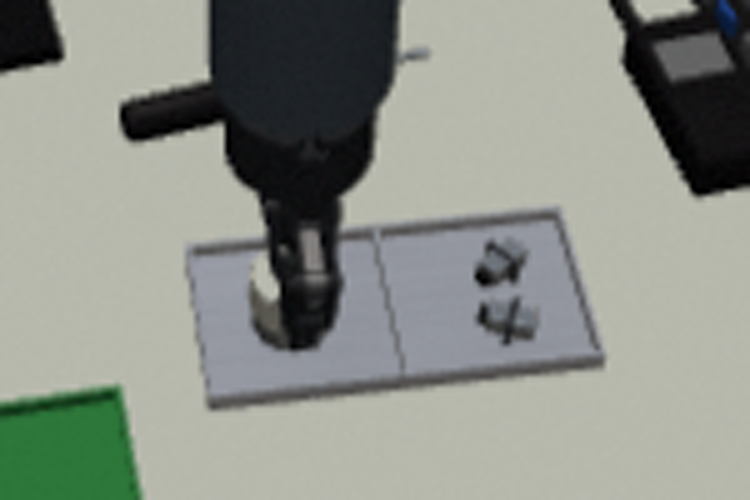

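The cap sits in the empty compartment at (280,310) with light contact at the predicted height. I'll release, retreat and check.

Run:
```python
from turn import *
p=manip.get_tool_pos()
manip.gripper_to(.72);manip.pause(.3);print(manip.get_gripper_width(),F(),manip.get_finger_force())
manip.movel([p[0],p[1],.08],v=.06);manip.movel([p[0],p[1],.22],v=.15)
manip.movel([.42,-.138,.25],v=.15);manip.pause(.5);print(manip.get_t(),F())
S=manip.get_image('scene')['frame'][150:310,160:400];T=manip.get_image('side')['frame'][130:330,160:420]
cv2.imwrite('pics/p4.png',np.hstack([cv2.resize(S,(400,300),interpolation=2),cv2.resize(T,(400,300),interpolation=2)])[:,:,::-1])
```

```text
0.7223433319990855 [ 0.09183165 -0.12264143  0.00014901] 0.0
42.2333 [-0.03910064 -0.37320463 -0.27225712]
```

View pics/p4.png

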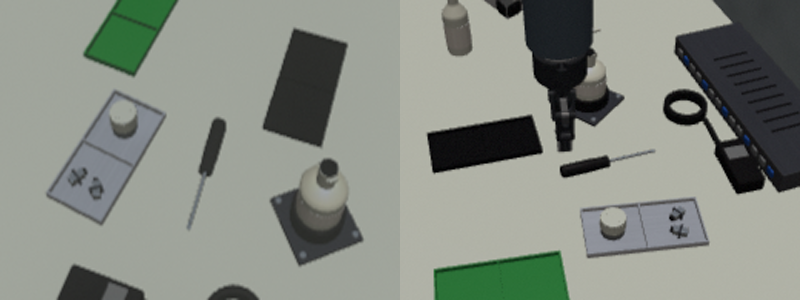

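The picture shows the cap upright in the empty compartment at (122,117) in the left view and (613,222) in the right. The bottle is open, with its dark mouth at (328,170), and the other things look undisturbed.

```bash
python3 -c "
from plant import manip
print(manip.sign_off())"
```

```text
the job is handed in; nothing more can be done
None
```

The bottle is open and its cap stands upright, released, in the empty compartment of the aluminium tray; I read about 14 N of push at most and handed the job in just after 42 s, with everything else in the last pictures looking undisturbed.

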